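# Seat a wound coil in the corner of a measuring fixture and hold it for the probe

### The arm

A 6-joint arm with a two-finger parallel gripper is mounted at the origin on the work surface. World frame = base frame: x ahead of the robot, y to its left, z up, the work surface at z = 0. Lengths are in m, angles in rad, forces in N, time in s.
With the tool pointing down it reaches from about 0.375 to 0.975 m from the base axis. Payload 3.8 kg.
Tool frame: the origin (TCP) lies at the very end of the fingers, on their centre line; the grasp point (between the pads) lies r.grip_point_offset behind it (r.grip_point_offset is the distance from the TCP to the grasp point, in m); z points along the fingers, y is the line along which they close (so a half turn about z gives the same grasp; the last joint's range is limited). The gripper opens to 88 mm and grips with 3 to 60 N. Pads are 18 mm wide; open, the fingers measure 123 mm over their backs; the gripper's body (75 mm by 187 mm) begins 45 mm behind the grasp point.
Start: joints at [-1.31, 0.264, 1.604, -0, 1.274, -0.037], TCP at [0.198, -0.645, 0.206] pointing down, gripper open.
Joint ranges: [-2.63, 2.63], [-0.94, 2.18], [0.31, 2.57], [-1.31, 4.45], [0, 2.66], [-2.55, 2.55]. Speed limits (rad/s): [2.57, 2.57, 3.14, 3.14, 3.14, 3.14].

### API

Orientations are given as a unit quaternion [x, y, z, w].
In Python, from cell import r, imaging gives the robot as it stands.
- The arm moves only by the shell command python3 -m jog 'ROWS' [FORCE]. ROWS is JSON, a list of rows, each a list of 7 numbers: the opening in per cent of the stroke, from 0 (shut) to 100 (fully open), then the shift along the tool's x, y, z in mm, then the turn, a rotation vector about the tool's x, y, z in degrees. In form: [[hand, tx, ty, tz, ax, ay, az], ...]. A call has 1 to 20 rows; each row shifts and turns the commanded pose from where the row before left it, along the tool's axes as they then stand; what a row does not reach is not made up. A row lasts 1/8 s, in which the tool goes at most 62.5 mm and 10.7 degrees, less where a joint would pass 70% of its speed; a pose out of reach is approached as far as the arm can. A call is refused whole if a number of a shift passes 62.5 or a number of a turn 10.7, either way. A call with a gripper value outside its range is refused whole. The fingers move at their own pace and stop on an object; FORCE is the grip in N (left out, the last holds). Time passes only in rows, so rows that do not move let the fingers close. It gives the time, the measured TCP pose, the force, the opening and the grip force at its end, in the units of the state.
- r.sense(): the state, without advancing time (a new reading comes with each control period).
- imaging.get_image(name): name is "side" or "top" or "wrist"; returns (picture, depth): 400x640x3 uint8, red, green, blue; 400x640 float32, m along the optical axis (not along the pixel's ray), 0 where there is no reading.
- imaging.camera_info(name): a dict with "camera_matrix" (3x3 intrinsics, pixels), "position" and "attitude" of the camera in the world; the wrist camera has in their place "T_tool_cam" (4x4, takes a point from camera to tool coordinates, whose origin is the TCP and whose axes are the flange's). Camera axes: x right, y up, looking along -z (the intrinsics and any distortion apply to the point x, -y, -z); pixel columns grow to the right and rows downward; lengths in m; the calibration is good to about 2 mm. A picture is of the moment at which its call begins: read the wrist's pose just before it. camera_info takes no time and is no camera call.
- r.job_done(): hands the job in; it is judged then, once.
The state is a dict: "time_s": time; "qpos": joint angles; "joint_velocities": joint speeds; "tau": joint torques, N m; "ee_pos": TCP position; "ee_rot": TCP orientation; "force": force on the tool from outside, world axes, zero at the start; "moment": the same for the moment, N m; "gripper_width": opening from 0.0 (shut) to 1.0 (fully open); "grip_force": force on a finger pad.
Only numpy, scipy, OpenCV 4.12 (cv2) and the standard library are available. Lean on these libraries where they do the work, as an engineer would, in place of code of your own. Each camera call takes 0.05 s, during which the arm holds its last target. There are 200 camera calls.

### The job

Lift the rectangular wound coil straight up off its spindle on the pin pallet and set it down, without dropping it, upright on the plate of the measuring fixture. Push it lightly into the corner so that one of its long sides lies flat against the long rail and one of its ends touches the short rail at the same time, and finish while still holding it pressed against both rails, as it must stay for the probe. Leave the round coil on its spindle, and the steel block and the ring gauge where they are.

Things in the scene. Friction and masses are not known exactly. Their poses are not given: they have to be found in the camera images.
- coil: coil to be measured, upright on either pallet spindle: copper winding between two rectangular black flanges, 40 mm tall, about 0.2 kg. Origin: centre of its underside; x along its long side, y its short side, z up the bore. Bottom flange 56 (x) by 46 (y) by 12 mm thick, winding 51 by 41 mm. Square 16 mm bore right through, loose on the 12 mm spindle. A half turn about z makes no difference.
- coil_top (a point): centre of the top of the coil's upper (terminal) flange, 40 mm above its underside, axes as the coil's. This flange is 56 (x) by 46 (y) mm and 14 mm thick, with two rows of thin solder pins 6 mm tall on it; grip the coil here, across the 46 mm. The spindle sticks 12 mm out above it at the start.
- pallet: pin pallet, fixed: a grey plastic plate 210 (x) by 100 (y) by 14 mm with two upright steel spindles of 12 mm diameter at x = -55 and +55 mm, y = 0, standing 52 mm above the plate (tips 66 mm above the table). Origin: centre of its underside, on the table. The coil stands directly on the plate.
- fixture: measuring fixture, fixed: a grey anodised aluminium plate 200 (x) by 160 (y) by 16 mm with a grid of small tapped holes and two ground steel rails bolted on top that form a corner; the coil's smooth plastic slides on it easily (friction about 0.25). Origin: centre of its underside, on the table. It stands on one side of the robot and the pallet on the other, either way round.
- corner (a point): the point on the fixture plate's top surface (16 mm above the table) where the two rails' inner faces would meet; axes as the fixture's. The coil's place is on its -x, -y side: when seated its centre lies at x = -28 mm, y = -23 mm from here, its x axis along this x axis (either way round).
- long_rail: the long stop rail, 130 mm long (along the fixture's x), 20 mm wide, 12 mm high above the plate, rigid and fixed; its inner face, looking to the fixture's -y, is the plane y = 0 of corner. It ends 6 mm short of the corner. Origin: centre of its underside.
- short_rail: the short stop rail, 80 mm long (along the fixture's y), 20 mm wide, 12 mm high above the plate, rigid and fixed; its inner face, looking to the fixture's -x, is the plane x = 0 of corner. It ends 6 mm short of the corner. Origin: centre of its underside.
- round_coil: bystander on the pallet's other spindle: a small coil with round white flanges of 40 mm diameter, 28 mm tall, loose on its spindle. Origin: centre of its underside.
- setup_block: bystander: loose steel set-up block, 76 by 51 by 25 mm with holes, lying on the granite between pallet and fixture. Origin: centre of its underside.
- ring_gauge: bystander: loose dark steel ring, 72 mm outer diameter, 20 mm high, lying on the granite between pallet and fixture. Origin: centre of its underside.
Mind the look-alikes: they are no part of the job. What is meant by the coil is not brown, purple or turquoise, and is the larger of those in its own colour.

How it is judged:
By the outcome, as a careful person would: the job done as asked, in the order asked, and still so for the second after the job is handed in, while the arm keeps its last pose, push and grip.
It also fails if it takes over 48 s, if anything falls off the work surface, if the arm or the gripper's body presses on something with over 40 N, if the wrist force passes 120 N, or if a joint passes its speed limit or range.

## Working session

There is one attempt and no reset: what is moved stays moved. The work goes in short steps, Python scripts to look and compute and a shell command to move; the robot and the scene stay as the last step left them, time stands still between calls to the robot, and variables do not carry over. Pictures are saved under pics/ and viewed, at most 10 in all, crops included, and the job is handed in when it is done.

```bash
ls; mkdir -p pics; cat > h.py <<'E'
import numpy as np, cv2
from scipy.spatial.transform import Rotation as R
from cell import r, imaging
def T_cam(n,s=None):
    i=imaging.camera_info(n); T=np.eye(4)
    if n=='wrist':
        s=s or r.sense(); T[:3,:3]=R.from_quat(s['ee_rot']).as_matrix(); T[:3,3]=s['ee_pos']
        return T@np.array(i['T_tool_cam'])
    a=np.array(i['attitude']); T[:3,:3]=a if a.shape==(3,3) else R.from_quat(a).as_matrix(); T[:3,3]=i['position']; return T
def grab(n,tag):
    T=T_cam(n); im,d=imaging.get_image(n)
    cv2.imwrite(f'pics/{tag}.png',im[:,:,::-1]); np.savez(f'{tag}.npz',im=im,d=d,T=T); return im,d,T
def cloud(n,d,T):
    i=imaging.camera_info(n); K=np.array(i['camera_matrix'])
    v,u=np.mgrid[:d.shape[0],:d.shape[1]]
    dist=i.get('distortion')
    p=cv2.undistortPoints(np.stack([u,v],-1).reshape(-1,1,2).astype(float),K,None if dist is None else np.array(dist,float)).reshape(*d.shape,2)
    P=np.stack([p[...,0]*d,-p[...,1]*d,-d],-1)
    W=P@T[:3,:3].T+T[:3,3]; W[d==0]=np.nan; return W
E
python3 - <<'E'
from h import *
for n in ('top','side','wrist'): print(n,imaging.camera_info(n))
print(r.sense(), r.grip_point_offset)
for n in ('top','side'):grab(n,n)
E
```

```text
pics
top {'camera_matrix': array([[441.77834762,   0.        , 318.87231987],
       [  0.        , 441.77834762, 196.07475329],
       [  0.        ,   0.        ,   1.        ]]), 'position': array([0.4963874 , 0.07860913, 0.97666579]), 'attitude': array([-0.01863107,  0.0319541 ,  0.70938848, -0.70384643])}
side {'camera_matrix': array([[376.00532829,   0.        , 315.58587001],
       [  0.        , 376.00532829, 197.40435518],
       [  0.        ,   0.        ,   1.        ]]), 'position': array([ 0.33747719, -0.44681945,  0.64355889]), 'attitude': array([ 0.36796216, -0.07237013, -0.1892831 ,  0.90749012])}
wrist {'camera_matrix': array([[357.32161208,   0.        , 315.86270665],
       [  0.        , 357.32161208, 198.35762098],
       [  0.        ,   0.        ,   1.        ]]), 'T_tool_cam': array([[-4.06942895e-04,  9.58814372e-01,  2.84033158e-01,
         7.41009480e-02],
       [ 9.99999777e-01,  2.39536064e-04,  6.24124961e-04,
        -5.44765278e-04],
       [ 5.30383797e-04,  2.84033348e-01, -9.58814255e-01,
        -1.77589790e-01],
       [ 0.00000000e+00,  0.00000000e+00,  0.00000000e+00,
         1.00000000e+00]])}
{'time_s': 0.0, 'qpos': array([-1.30987368e+00,  2.64736664e-01,  1.60535489e+00, -1.92832148e-05,
        1.27369792e+00, -3.68659584e-02]), 'joint_velocities': array([-0.00086439, -0.00139411,  0.00034433,  0.00026922, -0.0008192 ,
       -0.00018153]), 'tau': array([-7.86472883e-04, -5.02114713e+01, -3.56875348e+01,  7.24162208e-02,
        2.94934865e-02, -1.74903867e-04]), 'ee_pos': array([ 0.197863  , -0.64453753,  0.20470952]), 'ee_rot': array([ 9.88934690e-01,  1.48347474e-01, -1.31953779e-04, -1.09049085e-03]), 'force': array([-0.57933103,  0.10201418,  0.03515398]), 'moment': array([-0.01152355,  0.00069504, -0.02556113]), 'grip_force': 0.0, 'gripper_width': 1.0014934312885624} 0.0187
```

View pics/top.png

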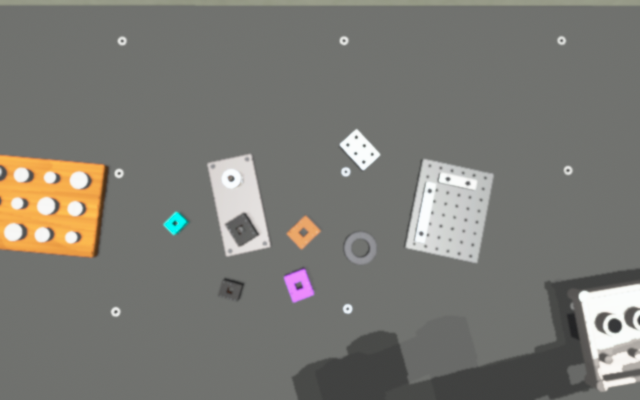

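View pics/side.png

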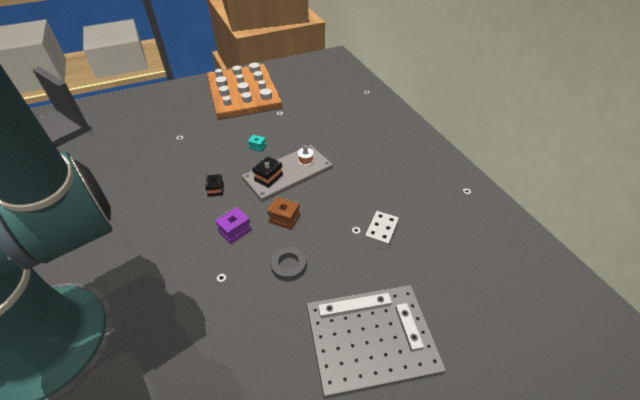

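The top view shows these candidates:
- black coil on the pallet spindle, top view (241,229)
- small black coil, loose on the table (231,289)
- brown coil (303,232)
- purple coil (299,285)
- turquoise coil (175,223)
- white round coil (231,178)

By the description, the target is the larger black one on the spindle at (241,229). The fixture is at (450,210), with its rails at the top and left. The block is at (360,149) and the ring at (360,248).

```bash
cat > m1.py <<'E'
from h import *
z=np.load('top.npz'); W=cloud('top',z['d'],z['T'])
def rect(P):
    c,s,a=cv2.minAreaRect((P*1000).astype(np.float32)); return np.round(c,1),np.round(s,1),round(a,2)
def sel(u0,u1,v0,v1,zl,zh):
    w=W[v0:v1,u0:u1].reshape(-1,3); w=w[(w[:,2]>zl)&(w[:,2]<zh)]; return w
for nm,a in dict(table=(330,400,300,315,-.03,.03),coil=(215,270,200,260,.045,.062),fix=(395,505,150,275,.009,.022),rails=(395,505,150,275,.023,.04),pallet=(195,285,145,265,.008,.02)).items():
    w=sel(*a); print(nm,len(w),np.round(w.mean(0)*1000,1),rect(w[:,:2]),)
for n,(u,v) in dict(sm=(231,289),br=(303,232),block=(360,149),ring=(349,248),spindle=(240,229)).items(): print(n,np.round(W[v,u]*1000))
c=cv2.imread('pics/top.png')[190:310,200:330]; cv2.imwrite('pics/crop.png',cv2.resize(c,None,fx=5,fy=5,interpolation=2)[:, :650])
E
python3 m1.py
```

```text
table 1046 [323.2 -37.5   1.2] (array([323. , -37.7]), array([151.1,  31.2]), 89.27)
coil 573 [493.9 224.4  54.9] (array([493.8, 224.8]), array([55.7, 46.3]), 31.62)
fix 5716 [ 526.8 -227.4   17. ] (array([ 531.7, -224.1]), array([161.5, 200.7]), 77.28)
rails 955 [ 552.3 -193.7   28.9] (array([ 547.5, -191.6]), array([ 90.7, 184.3]), 49.68)
pallet 3487 [552.3 235.5  15.2] (array([547.9, 236.2]), array([210.1, 100.1]), 11.9)
sm [365. 252.   2.]
br [487.  96.   0.]
block [667. -30.  26.]
ring [452.  -3.  24.]
spindle [495. 231.  15.]
```

View pics/crop.png

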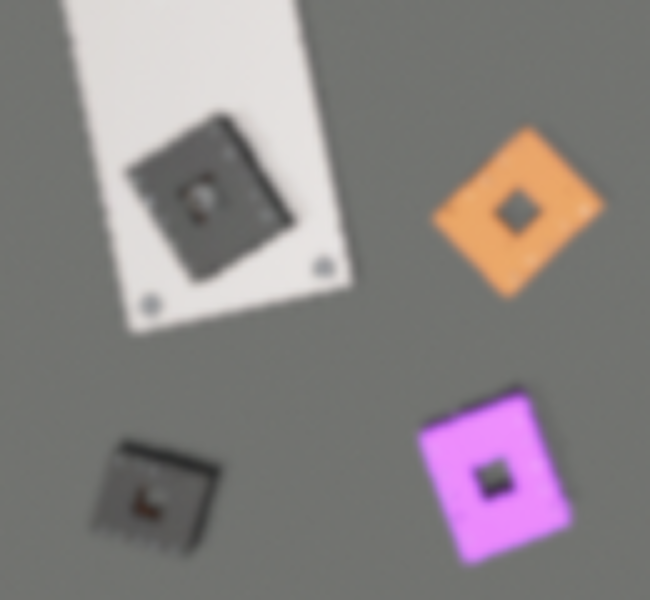

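The crop confirms the choice: the black coil at (203,198) stands on the pallet spindle and is larger than the loose black one at (150,500). Next I fly over the fixture and measure it from close by on the way.

```bash
python3 -m jog '[[100,49,-34,0,0,0,0],[100,49,-34,0,0,0,0],[100,49,-34,0,0,0,0],[100,49,-34,0,0,0,0],[100,49,-34,0,0,0,0],[100,49,-34,0,0,0,0],[100,49,-34,0,0,0,0],[100,49,-34,0,0,0,0],[100,49,-34,0,0,0,0],[100,0,0,0,0,0,0],[100,0,0,0,0,0,0]]'
cat > m2.py <<'E'
from h import *
im,d,T=grab('wrist','w_fix'); W=cloud('wrist',d,T)
w=W.reshape(-1,3); w=w[~np.isnan(w[:,0])]
print('table z',np.median(w[np.abs(w[:,2])<.006,2])*1000)
def rect(P): 
    c,s,a=cv2.minAreaRect((P*1000).astype(np.float32)); return np.round(c,1),np.round(s,1),round(a,2)
near=(np.hypot(w[:,0]-.53,w[:,1]+.224)<.14)
p=w[near&(w[:,2]>.010)&(w[:,2]<.022)]; print('plate',len(p),np.median(p[:,2])*1000,rect(p[:,:2]))
q=w[near&(w[:,2]>.0245)&(w[:,2]<.035)]; print('rails',len(q),np.median(q[:,2])*1000)
lab,idx=cv2.kmeans(q[:,:2].astype(np.float32),2,None,(3,50,1e-6),5,cv2.KMEANS_PP_CENTERS)[1:] if len(q) else (None,None)
for k in (0,1): print(rect(q[lab[:,0]==k][:,:2]))
print(r.sense()['ee_pos'],r.sense()['qpos'])
E
python3 m2.py
```

```text
time_s: 1.48
ee_pos: [0.5294, -0.2232, 0.2055]
ee_rot: [0.989, 0.149, -0.001, -0.0]
force: [-1.6, -0.5, 0.1]
gripper_width: 1.001
grip_force: 0.0
table z -1.0721973759053038
plate 24524 14.928128189001077 (array([ 531.5, -224.4]), array([160. , 200.4]), 77.2)
rails 4332 27.00331794349947
(array([ 521.9, -165.8]), array([ 20.1, 116.9]), 77.22)
(array([ 593.2, -225. ]), array([ 43.4, 111.7]), 5.87)
[ 0.52911054 -0.22386729  0.20555199] [-4.43256591e-01  7.59012535e-02  1.82303191e+00 -5.82879587e-04
  1.24365922e+00  8.30209070e-01]
```

View pics/w_fix.png

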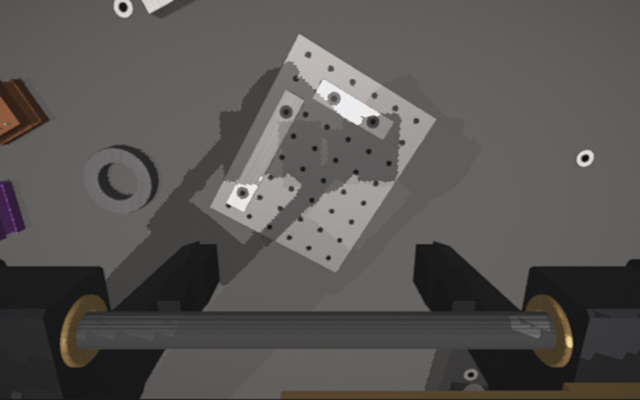

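The wrist view shows the fixture plate from (300,35) to (335,270). The long rail runs (290,95) to (235,205) and the short rail runs (320,90) to (390,125). The rail clustering mixed the two, so I'll refit it. Now on to above the coil.

```bash
python3 -m jog '[[100,12,-55,0,0,0,0],[100,12,-55,0,0,0,0],[100,12,-55,0,0,0,0],[100,12,-55,0,0,0,0],[100,13,-55,0,0,0,0],[100,13,-55,0,0,0,0],[100,12,-55,0,0,0,0],[100,13,-53,0,0,0,0],[100,0,0,0,0,0,-7.2],[100,0,0,0,0,0,-7.2],[100,0,0,0,0,0,0],[100,0,0,0,0,0,0]]'
cat > m3.py <<'E'
from h import *
def rect(P): 
    c,s,a=cv2.minAreaRect((P*1000).astype(np.float32)); return np.round(c,1),np.round(s,1),round(a,2)
z=np.load('w_fix.npz'); w=cloud('wrist',z['d'],z['T']).reshape(-1,3); w=w[~np.isnan(w[:,0])]
q=w[(np.hypot(w[:,0]-.53,w[:,1]+.224)<.14)&(w[:,2]>.0245)&(w[:,2]<.035)]
a=np.deg2rad(-12.8); ex=np.array([np.cos(a),np.sin(a)]); ey=np.array([-ex[1],ex[0]])
f=np.stack([(q[:,:2]-[.5315,-.2244])@ex,(q[:,:2]-[.5315,-.2244])@ey],-1)*1000
L=f[(f[:,1]>25)&(f[:,0]<55)]; 
pc=lambda v:np.round(np.percentile(v,[0.5,2,10,50,90,98,99.5]),1)
print('all',pc(f[:,0]),pc(f[:,1])); 
h=lambda v:np.histogram(v,np.arange(-100,104,4))[0]
print(h(f[:,0]));print(h(f[:,1]))
np.save('railf.npy',f)
im,d,T=grab('wrist','w_coil'); W=cloud('wrist',d,T).reshape(-1,3); c=W[(np.hypot(W[:,0]-.494,W[:,1]-.2245)<.045)]
t=c[(c[:,2]>.046)&(c[:,2]<.0565)]; print('coil top',len(t),np.median(t[:,2])*1000,rect(t[:,:2]))
c=W[(np.hypot(W[:,0]-.548,W[:,1]-.236)<.13)]; t=c[(c[:,2]>.009)&(c[:,2]<.018)];print('pallet',rect(t[:,:2]),np.median(t[:,2]))
s=r.sense();print(s['time_s'],s['ee_pos'],R.from_quat(s['ee_rot']).as_matrix()[:,0],s['qpos'])
E
python3 m3.py
```

```text
time_s: 3.02
ee_pos: [0.4963, 0.2232, 0.206]
ee_rot: [0.963, 0.269, -0.0, 0.0]
force: [-0.3, 0.3, -0.1]
gripper_width: 1.001
grip_force: 0.0
all [-79.6 -75.8 -56.7  30.6  70.3  74.2  74.9] [-39.9 -36.9 -20.3  48.2  61.7  64.3  64.8]
[  0   0   0   0  15  70  71  69  71  69  80  70  75  72  77  75  76  77
  73  81  78  81  81  83  78  82  83  85  84  85  84  87  85  90  89  89
  89  29  71 342 350 356 349 281   0   0   0   0   0   0]
[  0   0   0   0   0   0   0   0   0   0   0   0   0   0  19  83  85  84
  84  87  85  85  86  87  86  89  88  88  93  89  91  90  91  90  69   0
 391 512 515 519 519 127   0   0   0   0   0   0   0   0]
coil top 2605 52.89833905432923 (array([494.4, 224.9]), array([56.7, 46.1]), 31.73)
pallet (array([533. , 252.4]), array([221.6, 202.6]), 30.79) 0.012899044434099977
3.075 [0.49624879 0.22340282 0.20598073] [ 8.54703069e-01  5.19117191e-01 -7.08259641e-05] [ 3.77283841e-01  1.65378451e-02  1.88421669e+00 -7.31482039e-05
  1.24089818e+00  1.40228612e+00]
```

View pics/w_coil.png

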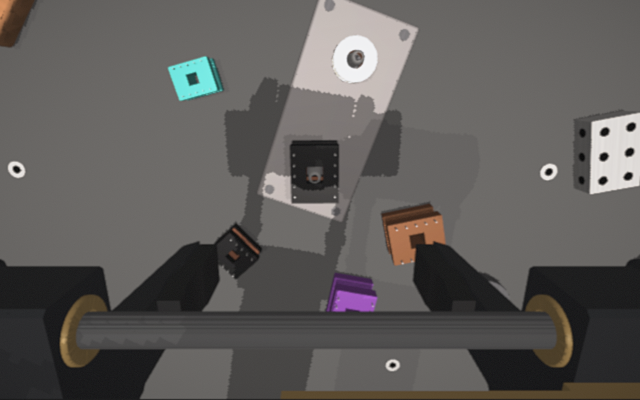

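The wrist view shows the target black coil at (314,172) around its spindle, with the round coil at (355,58) well clear. The coil's pose is confirmed as (494.4, 224.9) mm at 31.7°. I'll align, descend and grip.

```bash
python3 -m jog '[[100,-0.8,-2.2,40,0,0,-0.4],[100,0,0,50,0,0,0],[100,0,0,45,0,0,0],[100,0,0,25,0,0,0],[100,0,0,14,0,0,0],[100,0,0,0,0,0,0],[0,0,0,0,0,0,0],[0,0,0,0,0,0,0],[0,0,0,0,0,0,0],[0,0,0,0,0,0,0],[0,0,0,0,0,0,0],[0,0,0,0,0,0,0]]' 25
```

```text
time_s: 4.58
ee_pos: [0.4941, 0.2259, 0.032]
ee_rot: [0.962, 0.275, -0.0, 0.0]
force: [-0.1, -0.1, -0.2]
gripper_width: 0.347
grip_force: 0.0
```

```bash
python3 -m jog '[[0,0,0,0,0,0,0],[0,0,0,0,0,0,0]]'; python3 - <<'E'
from h import *
s=r.sense();print(s['force'],s['gripper_width'],s['grip_force'])
im,d,T=grab('wrist','w_grip')
E
```

```text
time_s: 4.82
ee_pos: [0.4942, 0.2258, 0.032]
ee_rot: [0.962, 0.275, 0.0, 0.0]
force: [2.6, -4.2, -1.0]
gripper_width: 0.116
grip_force: 2.4
[ 2.56471137 -4.15028515 -1.02753098] 0.11647582592474238 2.402004186878912
```

View pics/w_grip.png

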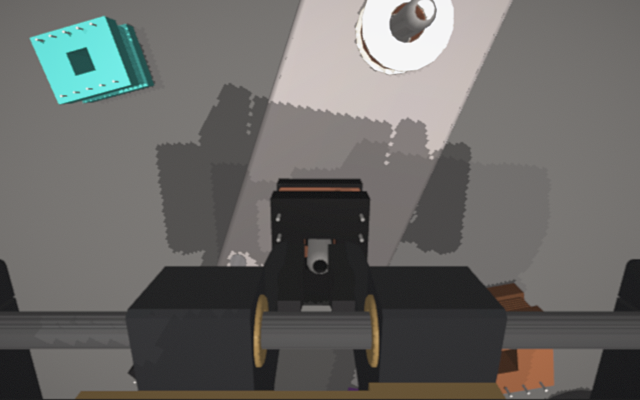

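The pads have just closed on the flange, with the coil at (320,235) and the spindle tip at (320,265). I'll let the grip build up.

```bash
python3 -m jog '[[0,0,0,0,0,0,0],[0,0,0,0,0,0,0],[0,0,0,0,0,0,0]]' 25
```

```text
time_s: 5.25
ee_pos: [0.4945, 0.2257, 0.0335]
ee_rot: [0.962, 0.275, 0.0, 0.0]
force: [-2.9, -2.8, 9.7]
gripper_width: 0.006
grip_force: 4.7
```

The width is smaller than I expected, so I'll check it from the depth image before lifting.

```bash
python3 - <<'E'
from h import *
s=r.sense(); im,d,T=grab('wrist','w_grip2'); print(s['gripper_width'],s['grip_force'],s['force'],s['ee_pos'])
W=cloud('wrist',d,T); Rm=R.from_quat(s['ee_rot']).as_matrix(); t=(W-np.array(s['ee_pos']))@Rm
for v in (188,205,220,235,250,265,280,295):
    print(v,[tuple(np.round(1000*t[v,u]).astype(int)) if d[v,u]>0 else None for u in (262,275,285,300,318,335,350,360,372)])
c=im[150:310,220:420,::-1]; c=np.clip(c.astype(float)*2.2,0,255).astype(np.uint8)
cv2.imwrite('pics/grip2c.png',cv2.resize(c,None,fx=3.7,fy=3.7,interpolation=2))
E
```

```text
0.005994319552975602 4.729496426589321 [-2.89346775 -2.80663748  9.68684465] [0.49447622 0.22565169 0.03348785]
188 [(np.int64(22), np.int64(-31), np.int64(21)), (np.int64(22), np.int64(-24), np.int64(20)), (np.int64(25), np.int64(-17), np.int64(7)), (np.int64(26), np.int64(-9), np.int64(5)), (np.int64(25), np.int64(1), np.int64(7)), (np.int64(26), np.int64(10), np.int64(6)), (np.int64(25), np.int64(18), np.int64(7)), (np.int64(25), np.int64(23), np.int64(9)), (np.int64(22), np.int64(32), np.int64(20))]
205 [(np.int64(12), np.int64(-32), np.int64(20)), (np.int64(24), np.int64(-20), np.int64(-18)), (np.int64(24), np.int64(-15), np.int64(-19)), (np.int64(24), np.int64(-8), np.int64(-20)), (np.int64(24), np.int64(1), np.int64(-20)), (np.int64(24), np.int64(8), np.int64(-20)), (np.int64(24), np.int64(15), np.int64(-20)), (np.int64(24), np.int64(20), np.int64(-20)), (np.int64(11), np.int64(32), np.int64(21))]
220 [(np.int64(2), np.int64(-32), np.int64(20)), (np.int64(17), np.int64(-20), np.int64(-20)), (np.int64(17), np.int64(-15), np.int64(-20)), (np.int64(17), np.int64(-8), np.int64(-20
[... 1571 characters left out ...]
1), np.int64(-67)), (np.int64(10), np.int64(-6), np.int64(-63)), (np.int64(5), np.int64(0), np.int64(-54)), (np.int64(10), np.int64(6), np.int64(-64)), (np.int64(34), np.int64(7), np.int64(-107)), (np.int64(34), np.int64(9), np.int64(-107)), (np.int64(35), np.int64(12), np.int64(-107))]
295 [(np.int64(34), np.int64(-11), np.int64(-113)), (np.int64(35), np.int64(-9), np.int64(-114)), (np.int64(12), np.int64(-10), np.int64(-76)), (np.int64(10), np.int64(-6), np.int64(-73)), (np.int64(10), np.int64(0), np.int64(-74)), (np.int64(10), np.int64(6), np.int64(-73)), (np.int64(31), np.int64(7), np.int64(-108)), (np.int64(34), np.int64(9), np.int64(-113)), (np.int64(35), np.int64(11), np.int64(-114))]
```

View pics/grip2c.png

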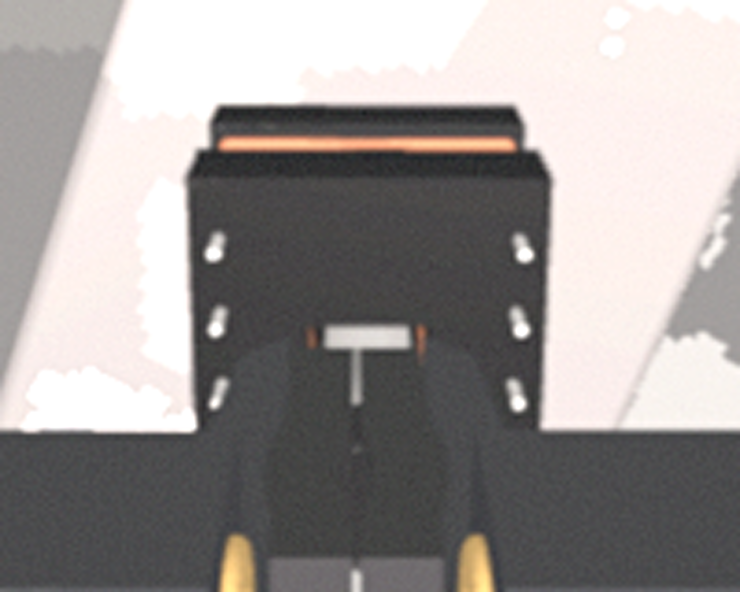

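The fingers have closed above the flange on the spindle tip (silver patch at (367,335) in the crop), not around the coil. The fingertips must sit higher than the stated TCP. I'll measure where they really end using the open-hand image, then open.

```bash
python3 - <<'E'
from h import *
print(r.grip_point_offset,[a for a in dir(r) if a[0]!='_'])
for tag in ('w_fix','w_coil','w_grip','w_grip2'):
    z=np.load(tag+'.npz'); W=cloud('wrist',z['d'],z['T']); T=z['T']
    Tt=T@np.linalg.inv(np.array(imaging.camera_info('wrist')['T_tool_cam']))
    t=(W-Tt[:3,3])@Tt[:3,:3]*1000
    m=(np.abs(t[...,0])<16)&(t[...,2]<-22)&(t[...,2]>-75)&(np.abs(t[...,1])<75)
    p=t[m]; print(tag,len(p))
    for a in range(-75,75,10):
        q=p[(p[:,1]>=a)&(p[:,1]<a+10)]
        if len(q)>20: print('  y',a,'n',len(q),'zmax',np.round(np.percentile(q[:,2],[50,90,98]),1),'x',np.round(np.percentile(q[:,0],[2,50,98]),1))
E
```

```text
0.0187 ['Unreachable', 'grip_point_offset', 'job_done', 'sense']
w_fix 7167
  y -65 n 626 zmax [-62.7 -44.  -37.1] x [10.8 11.4 12. ]
  y -55 n 2215 zmax [-57.7 -40.2 -33.3] x [-5.6  9.9 11.8]
  y -45 n 746 zmax [-45.2 -34.5 -32.2] x [-7.7  2.7 10.1]
  y 35 n 1427 zmax [-51.9 -36.5 -32.3] x [-7.6  3.4 10.2]
  y 45 n 1679 zmax [-58.5 -38.8 -33. ] x [ 1.1 10.1 11.9]
  y 55 n 474 zmax [-63.  -45.3 -38.1] x [10.7 11.3 11.9]
w_coil 7166
  y -65 n 623 zmax [-62.8 -43.9 -37.1] x [10.9 11.4 12. ]
  y -55 n 2217 zmax [-57.6 -40.1 -33.1] x [-5.3  9.8 11.7]
  y -45 n 742 zmax [-44.9 -34.5 -32. ] x [-7.7  2.7 10.1]
  y 35 n 1457 zmax [-52.  -36.5 -32.5] x [-7.6  3.5 10.2]
  y 45 n 1642 zmax [-58.4 -38.5 -32.9] x [ 2.1 10.1 11.8]
  y 55 n 485 zmax [-63.3 -45.1 -38. ] x [10.7 11.4 11.9]
w_grip 4609
  y -25 n 572 zmax [-54.9 -38.1 -23.7] x [10.1 11.4 12. ]
  y -15 n 1537 zmax [-54.7 -36.3 -31.8] x [-4.9  9.9 11.7]
  y -5 n 548 zmax [-30.8 -23.6 -22.1] x [-7.7  3.9 10.8]
  y 5 n 1524 zmax [-56.5 -38.  -32.3] x [ 2.4 10.  11.9]
  y 15 n 428 zmax [-53.8 -37.2 -22.2] x [ 9.2 11.4 12. ]
w_grip2 3560
  y -25 n 37 zmax [-24.7 -22.6 -22.2] x [ 0.1  9.9 11.8]
  y -15 n 1115 zmax [-54.4 -38.6 -33.8] x [ 9.3 10.7 11.9]
  y -5 n 1420 zmax [-54.2 -35.9 -32.3] x [-2.3  9.9 10.5]
  y 5 n 956 zmax [-53.6 -38.7 -33.7] x [ 9.4 11.1 11.9]
  y 15 n 32 zmax [-25.2 -22.4 -22. ] x [-1.   0.6 10.5]
```

```bash
python3 -m jog '[[100,0,0,0,0,0,0],[100,0,0,0,0,0,0],[100,0,0,0,0,0,0],[100,0,0,0,0,0,0],[100,0,0,0,0,0,0],[100,0,0,0,0,0,0]]' 25
```

```text
time_s: 6.05
ee_pos: [0.4941, 0.2258, 0.0319]
ee_rot: [0.962, 0.274, -0.0, 0.0]
force: [0.1, 0.1, -0.0]
gripper_width: 0.659
grip_force: 0.0
```

Measured fingertips end 31.5 mm behind the stated TCP in both images, and the spindle contact agrees. The tips should therefore go to z≈34 mm, i.e. TCP≈2.5 mm. I'll open fully, check that the coil hasn't moved, then descend 29 mm.

```bash
python3 -m jog '[[100,0,0,0,0,0,0],[100,0,0,0,0,0,0],[100,0,0,0,0,0,0],[100,0,0,0,0,0,0]]' 25; python3 - <<'E'
from h import *
im,d,T=grab('wrist','w_c3'); W=cloud('wrist',d,T).reshape(-1,3); c=W[(np.hypot(W[:,0]-.494,W[:,1]-.2245)<.045)]
t=c[(c[:,2]>.048)&(c[:,2]<.0565)]; print(len(t),np.median(t[:,2])*1000,cv2.minAreaRect((t[:,:2]*1000).astype(np.float32)))
t=c[(c[:,2]>.018)&(c[:,2]<.07)]; print(np.percentile(t[:,2],[1,50,99]))
E
```

```text
time_s: 6.55
ee_pos: [0.4942, 0.2259, 0.032]
ee_rot: [0.962, 0.275, 0.0, -0.0]
force: [-0.1, 0.0, 0.5]
gripper_width: 0.995
grip_force: 0.0
9663 52.86204637916445 ((494.65203857421875, 224.68994140625), (57.483219146728516, 46.24949645996094), 31.62748146057129)
[0.02115313 0.05279071 0.06602796]
```

The coil hasn't moved. Descend and grip.

```bash
python3 -m jog '[[100,-1.5,1,10,0,0,0],[100,0,0,12,0,0,0],[100,0,0,7,0,0,0],[100,0,0,0,0,0,0],[0,0,0,0,0,0,0],[0,0,0,0,0,0,0],[0,0,0,0,0,0,0],[0,0,0,0,0,0,0],[0,0,0,0,0,0,0],[0,0,0,0,0,0,0],[0,0,0,0,0,0,0],[0,0,0,0,0,0,0]]' 25
```

```text
time_s: 8.1
ee_pos: [0.4936, 0.2243, 0.0032]
ee_rot: [0.962, 0.274, 0.0, 0.0]
force: [-0.2, -0.2, 2.5]
gripper_width: 0.518
grip_force: 25.0
```

Gripped at 25 N with a width of 45.6 mm. Lift straight up.

```bash
python3 -m jog '[[0,0,0,-4,0,0,0],[0,0,0,-10,0,0,0],[0,0,0,-15,0,0,0],[0,0,0,-20,0,0,0],[0,0,0,-20,0,0,0],[0,0,0,-15,0,0,0],[0,0,0,-6,0,0,0],[0,0,0,0,0,0,0]]' 25; python3 - <<'E'
from h import *
s=r.sense(); im,d,T=grab('wrist','w_held'); W=cloud('wrist',d,T)
Rm=R.from_quat(s['ee_rot']).as_matrix(); t=((W-np.array(s['ee_pos']))@Rm*1000).reshape(-1,3)
print('tool x',Rm[:,0],s['ee_pos'],s['force'])
for nm,lo,hi in(('topfl',-55,-47),('all',-60,-5)):
    q=t[(t[:,2]>lo)&(t[:,2]<hi)&(np.abs(t[:,1])<22)&(t[:,0]>11)&(t[:,0]<40)]
    print(nm,len(q),np.round(np.percentile(q,[1,50,99],axis=0),1))
q=t[(t[:,2]>-55)&(t[:,2]<-47)&(np.abs(t[:,1])<18)&(t[:,0]>12)&(t[:,0]<40)]
# front edge line x(y)
ys=np.arange(-17,18,2); xs=[np.percentile(q[np.abs(q[:,1]-y)<1,0],99) if (np.abs(q[:,1]-y)<1).sum()>5 else np.nan for y in ys]; ok=~np.isnan(xs)
print(np.polyfit(ys[ok],np.array(xs)[ok],1))
E
```

```text
time_s: 9.1
ee_pos: [0.4936, 0.2243, 0.0934]
ee_rot: [0.962, 0.274, 0.0, -0.0]
force: [-0.6, 0.6, -2.8]
gripper_width: 0.517
grip_force: 25.0
tool x [8.49321037e-01 5.27876123e-01 7.57998991e-04] [0.49359196 0.22432819 0.0934277 ] [-0.57730494  0.60431588 -2.8475407 ]
topfl 5199 [[ 11.2 -21.5 -51.9]
 [ 20.9   0.  -49.6]
 [ 29.3  21.5 -47.5]]
all 7727 [[ 11.3 -21.5 -53. ]
 [ 25.2   0.  -49.3]
 [ 29.4  21.5 -11.5]]
[1.99890425e-03 2.93056626e+01]
```

View pics/w_held.png

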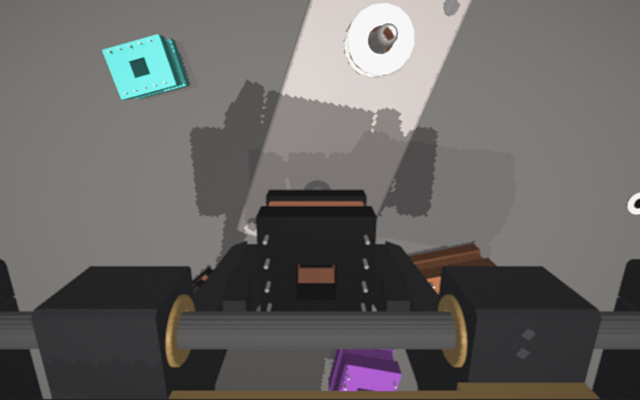

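The coil is held squarely: its end edge is at (317,210) parallel to the image, centred at tool x≈+1.3 mm, with its underside 10.5 mm above the TCP. The round coil stayed on its spindle. Carry over to 12 mm clear of both rails.

```bash
python3 -m jog '[[0,-9,20,0,0,0,0],[0,-19,40.4,0,0,0,0],[0,-19,40.4,0,0,0,0],[0,-19,40.4,0,0,0,0],[0,-19,40.4,0,0,0,0],[0,-19,40.4,0,0,0,0],[0,-19,40.4,0,0,0,0],[0,-19,40.4,0,0,0,0],[0,-19,40.4,0,0,0,0],[0,-18,40.4,0,0,0,0],[0,-9,20.6,0,0,0,0],[0,0,0,0,0,0,6],[0,0,0,0,0,0,10],[0,0,0,0,0,0,10],[0,0,0,0,0,0,10],[0,0,0,0,0,0,6.2],[0,0,0,0,0,0,2.4],[0,0,0,0,0,0,0],[0,0,0,0,0,0,0]]'
cat > m5.py <<'E'
from h import *
import sys
def look(tag):
    s=r.sense(); im,d,T=grab('wrist',tag); W=cloud('wrist',d,T); w=W.reshape(-1,3)
    Rm=R.from_quat(s['ee_rot']).as_matrix(); t=(w-np.array(s['ee_pos']))@Rm*1000
    print('yaw',np.degrees(np.arctan2(Rm[1,0],Rm[0,0])),'tilt',Rm[:2,2],s['ee_pos'],'F',s['force'],s['gripper_width'],s['grip_force'],s['time_s'])
    # rails: points with world z 24.5..31, in tool x,y
    m=(w[:,2]>.0235)&(w[:,2]<.032)&(np.abs(w[:,0]-.56)<.12)&(np.abs(w[:,1]+.2)<.12)
    q=t[m]; 
    for nm,sel,ax in(('short',(q[:,0]>34)&(np.abs(q[:,1])<60)&(q[:,1]>-35),0),('long',(q[:,1]<-26)&(q[:,0]<28),1)):
        p=q[sel]; 
        if len(p)<30: print(nm,len(p)); continue
        o=1-ax; b=np.arange(p[:,o].min(),p[:,o].max(),3); X=[];Y=[]
        for a in b:
            g=p[(p[:,o]>=a)&(p[:,o]<a+3)]
            if len(g)>8: X.append(a+1.5); Y.append(np.percentile(g[:,ax],2 if ax==0 else 98))
        X,Y=np.array(X),np.array(Y); k=np.abs(Y-np.median(Y))<2.5; f=np.polyfit(X[k],Y[k],1)
        print(nm,len(p),'inner face at',np.round(np.median(Y),1),'slope deg',np.degrees(np.arctan(f[0])).round(2),'at0',f[1].round(1))
    c=t[(t[:,2]>-56)&(t[:,2]<-47)&(np.abs(t[:,1])<20)&(t[:,0]>11)&(t[:,0]<40)]
    print('coil end x',np.percentile(c[:,0],99),'top z',np.median(c[:,2]))
look(sys.argv[1])
E
python3 m5.py w_app
```

```text
time_s: 11.52
ee_pos: [0.5468, -0.2178, 0.0925]
ee_rot: [0.994, -0.11, -0.0, -0.0]
force: [0.4, 0.0, -2.0]
gripper_width: 0.523
grip_force: 25.0
yaw -12.67796306334618 tilt [-0.00083606  0.00057022] [ 0.54684068 -0.21779657  0.0925311 ] F [ 0.36521008  0.03757907 -1.99770158] 0.5225087718911212 25.000010216608644 11.525
short 3695 inner face at 42.2 slope deg -0.01 at0 42.2
long 1809 inner face at -38.2 slope deg 4.24 at0 -37.7
coil end x 28.811858628207958 top z -49.68839936228019
```

View pics/w_app.png

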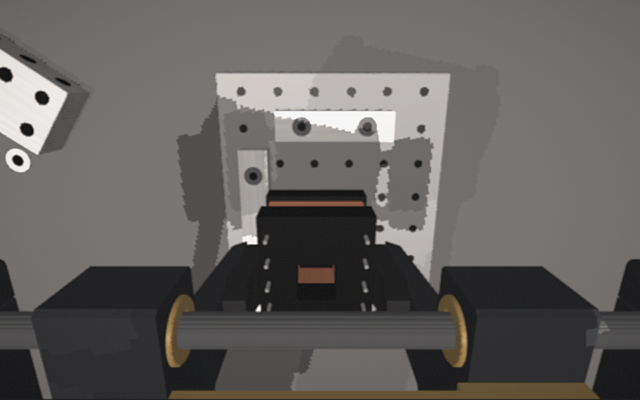

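The view shows the coil at (317,210). The short rail at (335,125) is parallel to it (slope -0.01°), with about 13 mm of gap. The long rail is at (253,190), roughly 12–15 mm away. Lower, with the last part slow.

```bash
python3 -m jog '[[0,0,0,15,0,0,0],[0,0,0,25,0,0,0],[0,0,0,20,0,0,0],[0,0,0,14,0,0,0],[0,0,0,7,0,0,0],[0,0,0,2,0,0,0],[0,0,0,1,0,0,0],[0,0,0,1,0,0,0],[0,0,0,0,0,0,0]]'; python3 m5.py w_low
```

```text
time_s: 12.7
ee_pos: [0.5474, -0.2184, 0.0085]
ee_rot: [0.994, -0.111, 0.0, 0.0]
force: [0.2, -0.3, -2.2]
gripper_width: 0.52
grip_force: 25.0
yaw -12.737105709266228 tilt [ 0.00071787 -0.00031061] [ 0.54739816 -0.21842532  0.00846035] F [ 0.23687579 -0.3257757  -2.18993341] 0.5199767001490058 24.99984755180776 12.7
short 8226 inner face at 41.6 slope deg 0.05 at0 41.6
long 3982 inner face at -35.6 slope deg 0.07 at0 -35.5
coil end x 28.78808602578959 top z -49.67944171258057
```

```bash
python3 -m jog '[[0,0,0,1,0,0,0],[0,0,0,1,0,0,0],[0,0,0,0.7,0,0,0],[0,0,0,0,0,0,0]]'; python3 -m jog '[[0,0,0,0.5,0,0,0],[0,0,0,0,0,0,0]]'
```

```text
time_s: 13.25
ee_pos: [0.5471, -0.2183, 0.0053]
ee_rot: [0.994, -0.111, 0.0, -0.0]
force: [0.2, 0.3, -2.2]
gripper_width: 0.518
grip_force: 25.0
time_s: 13.5
ee_pos: [0.5474, -0.2185, 0.0052]
ee_rot: [0.994, -0.111, 0.0, 0.0]
force: [-0.3, 0.9, 1.7]
gripper_width: 0.521
grip_force: 25.0
```

The coil is on the plate, with about 4 N of contact. Slide towards the corner.

```bash
python3 -m jog '[[0,2,-2,0,0,0,0],[0,3,-3,0,0,0,0],[0,3,-3,0,0,0,0],[0,2,-2,0,0,0,0],[0,0,0,0,0,0,0],[0,0,0,0,0,0,0]]'; python3 m5.py w_s1; python3 -m jog '[[0,0,-1,0,0,0,0],[0,0,-0.5,0,0,0,0],[0,0,0,0,0,0,0]]'
```

```text
time_s: 14.25
ee_pos: [0.5599, -0.2107, 0.0052]
ee_rot: [0.994, -0.111, 0.001, -0.0]
force: [0.7, 0.2, 4.3]
gripper_width: 0.52
grip_force: 25.0
yaw -12.740054075464501 tilt [ 0.0014488  -0.00011551] [ 0.55985482 -0.21071232  0.00520989] F [0.72564315 0.23625027 4.25507183] 0.520306549025031 24.999953443184495 14.25
short 6813 inner face at 34.4 slope deg -0.01 at0 34.4
long 3084 inner face at -26.6 slope deg -0.79 at0 -27.4
coil end x 28.7935146287217 top z -49.67575365773314
time_s: 14.68
ee_pos: [0.5597, -0.2098, 0.0052]
ee_rot: [0.994, -0.111, 0.0, 0.0]
force: [1.9, -1.2, 4.6]
gripper_width: 0.516
grip_force: 25.0
```

```bash
python3 -m jog '[[0,0,-0.5,0,0,0,0],[0,0,-0.4,0,0,0,0],[0,0,0,0,0,0,0]]';python3 -m jog '[[0,0,-0.4,0,0,0,0],[0,0,-0.4,0,0,0,0],[0,0,0,0,0,0,0]]'
```

```text
time_s: 15.05
ee_pos: [0.5597, -0.2096, 0.0052]
ee_rot: [0.994, -0.111, 0.0, 0.001]
force: [0.1, -3.0, 5.3]
gripper_width: 0.515
grip_force: 25.0
time_s: 15.42
ee_pos: [0.5597, -0.2096, 0.0052]
ee_rot: [0.994, -0.111, 0.0, 0.001]
force: [-0.8, -5.9, 4.5]
gripper_width: 0.518
grip_force: 25.0
```

```bash
python3 -m jog '[[0,0.6,0,0,0,0,0],[0,0.5,0,0,0,0,0],[0,0,0,0,0,0,0]]';python3 -m jog '[[0,0.5,0,0,0,0,0],[0,0.4,0,0,0,0,0],[0,0,0,0,0,0,0]]'
```

```text
time_s: 15.8
ee_pos: [0.5597, -0.2096, 0.0052]
ee_rot: [0.994, -0.111, -0.001, 0.001]
force: [-3.6, -5.0, 7.9]
gripper_width: 0.517
grip_force: 25.0
time_s: 16.18
ee_pos: [0.5605, -0.2098, 0.0052]
ee_rot: [0.994, -0.111, -0.001, 0.001]
force: [-4.5, -5.5, 8.0]
gripper_width: 0.518
grip_force: 25.0
```

```bash
python3 -m jog '[[0,0.5,0,-0.4,0,0,0],[0,0.5,0,0,0,0,0],[0,0,0,0,0,0,0]]';python3 -m jog '[[0,0.5,0,0,0,0,0],[0,0.4,0,0,0,0,0],[0,0,0,0,0,0,0]]'
```

```text
time_s: 16.55
ee_pos: [0.5612, -0.2099, 0.0053]
ee_rot: [0.994, -0.111, -0.001, 0.001]
force: [-4.6, -5.4, 6.3]
gripper_width: 0.519
grip_force: 25.0
time_s: 16.92
ee_pos: [0.5621, -0.2101, 0.0052]
ee_rot: [0.994, -0.111, -0.001, 0.001]
force: [-3.9, -5.3, 5.8]
gripper_width: 0.52
grip_force: 25.0
```

```bash
python3 -m jog '[[0,0.4,0,0,0,0,0],[0,0.4,0,0,0,0,0],[0,0,0,0,0,0,0]]';python3 -m jog '[[0,0.4,0,0,0,0,0],[0,0.4,0,0,0,0,0],[0,0,0,0,0,0,0]]'
```

```text
time_s: 17.3
ee_pos: [0.5622, -0.2102, 0.0053]
ee_rot: [0.994, -0.111, -0.002, 0.001]
force: [-5.5, -5.0, 7.4]
gripper_width: 0.521
grip_force: 25.0
time_s: 17.68
ee_pos: [0.5621, -0.2101, 0.0053]
ee_rot: [0.994, -0.111, -0.003, 0.001]
force: [-7.9, -4.7, 11.7]
gripper_width: 0.519
grip_force: 25.0
```

Both rails are in contact (about 6–7 N each). I'll ease the downward load and the small tilt, then look.

```bash
python3 -m jog '[[0,-0.3,0,-0.5,0,0,0],[0,0,0,0,0,0,0],[0,0,0,0,0,0,0]]'; python3 - <<'E'
from h import *
s=r.sense(); im,d,T=grab('wrist','w_seat'); Rm=R.from_quat(s['ee_rot']).as_matrix()
a=np.deg2rad(-12.8); ex=np.array([np.cos(a),np.sin(a)]); ey=np.array([-ex[1],ex[0]])
print('force fx',np.array(s['force'])[:2]@ex,np.array(s['force'])[:2]@ey,s['force'][2],'M',s['moment'],'yaw',np.degrees(np.arctan2(Rm[1,0],Rm[0,0])),'tilt deg',np.degrees(Rm[:2,2]))
w=cloud('wrist',d,T).reshape(-1,3); w=w[~np.isnan(w[:,0])]; f=np.stack([(w[:,:2]-[.5315,-.2244])@ex,(w[:,:2]-[.5315,-.2244])@ey],-1)*1000
for nm,m in (('fl',(w[:,2]>.045)&(w[:,2]<.058)&(f[:,0]>10)&(f[:,0]<70)&(f[:,1]>0)&(f[:,1]<44)),):
    p=np.c_[f[m],w[m,2]*1000]; print(nm,len(p),np.round(np.percentile(p,[1,50,99],axis=0),1))
    t=p[np.abs(p[:,2]-np.median(p[:,2]))<1.5]; A=np.c_[t[:,:2],np.ones(len(t))]; print('plane slopes deg',np.degrees(np.linalg.lstsq(A,t[:,2],rcond=None)[0][:2]))
    Y=np.arange(6,38,2); X=[np.percentile(t[np.abs(t[:,1]-y)<1,0],99) for y in Y]; print('end edge vs y: deg',np.degrees(np.polyfit(Y,X,1)[0]),'at',np.median(X))
m=(w[:,2]>.0245)&(w[:,2]<.031)&(f[:,0]>50)&(f[:,0]<80)&(f[:,1]>-45)&(f[:,1]<38); q=f[m]
Y=np.arange(-40,36,3); X=[np.percentile(q[np.abs(q[:,1]-y)<1.5,0],2) for y in Y if (np.abs(q[:,1]-y)<1.5).sum()>10]; print('short rail inner',np.round(X,1))
c=np.clip(im[60:330,180:450,::-1].astype(float)*1.6,0,255).astype(np.uint8); cv2.imwrite('pics/seatc.png',cv2.resize(c,(590,590),interpolation=2))
E
```

```text
time_s: 18.05
ee_pos: [0.5621, -0.2101, 0.0053]
ee_rot: [0.994, -0.111, -0.002, 0.001]
force: [-5.5, -5.2, 5.4]
gripper_width: 0.516
grip_force: 25.0
force fx -4.157225710917839 -6.310112758974117 5.360822355941033 M [-0.8044793  0.9162472 -0.0037924] yaw -12.70718595099123 tilt deg [-0.2683912  -0.07808859]
fl 10296 [[15.1  0.4 45.8]
 [39.9 22.1 54.9]
 [55.7 43.6 56.5]]
plane slopes deg [-0.09694372 -0.06994012]
end edge vs y: deg -0.012580186797992172 at 55.48221816063656
short rail inner [55.7 55.7 55.8 55.6 55.8 55.7 55.7 55.7 55.7 55.9 55.7 55.7 55.8 52.5
 53.2 53.3 53.2 53.4 53.2 53.2 53.3 53.2 53.2 53.2 53.2 53.1]
```

View pics/seatc.png

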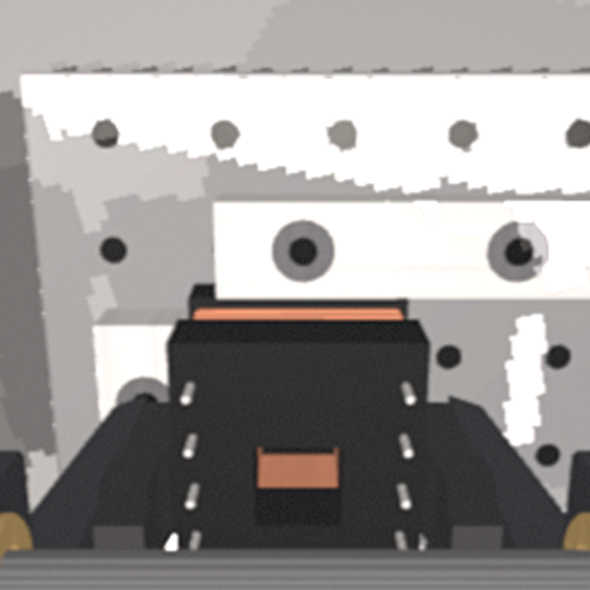

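The view shows the coil end at (298,310) against the short rail and its side at (170,340) against the long rail. The coil's end reads 55.5 mm against the rail at 55.7 mm, with under 0.1° of misalignment. It's pressed with about 4 N and 6 N, so I'm handing in.

```bash
python3 -c "
from cell import r
print(r.job_done())"
```

```text
the job is handed in; nothing more can be done
None
```

The coil is upright on the fixture plate and still gripped, pressed against the short rail (about 4 N) and the long rail (about 6 N); I handed it in at about 18 s. My first grip closed on the spindle tip because the fingertips end 31.5 mm short of the stated TCP; I reopened and regripped the coil, which had not moved.

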